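# Rack up the carving blanks

### The arm

A 6-joint arm with a two-finger parallel gripper is mounted at the origin on the work surface. World frame = base frame: x ahead of the robot, y to its left, z up, the work surface at z = 0. Lengths are in m, angles in rad, forces in N, time in s.
With the tool pointing down it reaches from about 0.25 to 0.775 m from the base axis. Payload 4 kg.
Tool frame: the origin (TCP) lies midway between the tips of the shut fingers; the grasp point (between the pads) lies 19 mm behind it (manip.grip_point_offset is the distance from the TCP to the grasp point, in m); z points along the fingers, y is the line along which they close (so a half turn about z gives the same grasp; the last joint's range is limited). The gripper opens to 85 mm and grips with 20 to 120 N. Pads are 22 mm wide; open, the fingers measure 114 mm over their backs; the gripper's body (76 mm by 85 mm) begins 54 mm behind the grasp point. The pads swing forward as they close: fully open they stand 13 mm farther back than shut.
Start: joints at [1.05, 0.087, 1.371, -0, 1.684, -0.103], TCP at [0.223, 0.503, 0.231] pointing down, gripper open.
Joint ranges: [-3.1, 3.1], [-0.76, 2.03], [0.27, 2.55], [-1.08, 4.22], [0.17, 2.65], [-2.57, 2.57]. Speed limits (rad/s): [2.79, 2.79, 3.14, 3.14, 3.14, 3.14].

### API

Orientations are given as [roll, pitch, yaw] about the fixed x, y, z axes, in that order (R = Rz(yaw) Ry(pitch) Rx(roll)).
In Python, from rig import manip gives the robot as it stands.
- The arm moves only by the shell command python3 -m jog 'ROWS' [OPENING] [FORCE]. ROWS is JSON, a list of rows, each an object with "offset": the shift along the world's x, y, z each as a share of 1000 mm, from -1 to 1, a list of three; "turn": the turn, a rotation vector about the world's x, y, z each as a share of 5 degrees, from -1 to 1, a list of three. A call has 1 to 20 rows; each row shifts and turns the commanded pose from where the row before left it; what a row does not reach is not made up. A row lasts 1/12 s, in which the tool goes at most 41.7 mm and 7.16 degrees, less where a joint would pass 70% of its speed; a pose out of reach is approached as far as the arm can. A call with a number of a shift or a turn outside -1 to 1 is refused whole. A call with a gripper value outside its range is refused whole. OPENING is the opening, from 0 (shut) to 1 (fully open), set as the call begins (- or left out, the last holds). The fingers move at their own pace and stop on an object; FORCE is the grip in N (left out, the last holds). Time passes only in rows, so rows that do not move let the fingers close. It gives the time, the measured TCP pose, the force, the opening and the grip force at its end, in the units of the state.
- manip.read_state(): the state, without advancing time (a new reading comes with each control period).
- manip.read_camera(name): name is "scene" or "top"; returns a dict with "img" (384x512x3 uint8, blue, green, red), "K" (3x3 intrinsics, pixels), "rvec" (rotation vector, rad) and "tvec" (3), from world to camera coordinates, as OpenCV has them. Camera axes: x right, y down, z forward; pixel columns grow to the right and rows downward; lengths in m; the calibration is good to about 2 mm. A picture is of the moment at which its call begins. There is no depth.
- manip.hand_in(): hands the job in; it is judged then, once.
The state is a dict: "time": time; "q": joint angles; "qd": joint speeds; "effort": joint torques, N m; "eef_pos": TCP position; "tcp_rot": TCP orientation; "ft_force": force on the tool from outside, world axes, zero at the start; "wrist_torque": the same for the moment, N m; "grip_width": finger opening in m; "grasp_force": force on a finger pad.
Only numpy, scipy, OpenCV 4.12 (cv2) and the standard library are available. Lean on these libraries where they do the work, as an engineer would, in place of code of your own. Each camera call takes 0.05 s, during which the arm holds its last target. There are 200 camera calls.

### The job

The tallest of three pale carving blanks already stands in the low drying rack: stand the other two upright beside it so that all three make one neat row, broad faces together, backs flush against the rack's rear fence, in order of height with the tallest at the end cheek. Then push the rack's sliding stop gently along until the row has no gaps and just presses the sprung pad of the end cheek, and only then lock it by turning the knob on top of the stop clockwise as far as it goes. Set the blanks down gently and squeeze the row only lightly, let none topple, and leave the other things on the bench where they are.

Things in the scene. Friction and masses are not known exactly. Their poses are not given: they have to be found in the camera images.
- rack: low fixed wooden rack, origin at its underside. Board 100 (x) x 320 mm (y -155 to +165), blanks stand on it at z = 16 mm. Rear fence at the +x edge: inner face x = +30, top z = 38 mm. End cheek at the +y end, top z = 73 mm, with a sprung rubber pad inside: set by hand and not measured, the pad's face is between y = +100 and +128 mm; yields at 7 N, up to 5 mm. -x side open
- tall: pale wooden carving blank standing upright, a post 130 mm tall, the tallest of the three; section 56 mm along its x by 40 mm along its y (the two broad faces, 56 mm wide, look along its y), topped by a 14 mm high, 42 x 30 mm step; origin at the centre of its underside, z up; about 120 g; it starts in the rack at the fence, short of the cheek pad; half a turn about z is the same
- middle: pale wooden carving blank standing upright, a post 110 mm tall, the middle one of the three; section 56 mm along its x by 40 mm along its y (the two broad faces, 56 mm wide, look along its y), topped by a 14 mm high, 42 x 30 mm step; origin at the centre of its underside, z up; about 100 g; half a turn about z is the same
- short: pale wooden carving blank standing upright, a post 90 mm tall, the shortest of the three; section 56 mm along its x by 40 mm along its y (the two broad faces, 56 mm wide, look along its y), topped by a 14 mm high, 42 x 30 mm step; origin at the centre of its underside, z up; about 85 g; half a turn about z is the same
- stop (a joint): travel (m) of the rack's dark sliding stop towards the end cheek: 0 = fully back (pushing face at y = -70 mm of the rack), range 0.10; the closed-up row of 120 mm halts it somewhere between 0.05 and 0.08. It slides stiffly (about 10 N) and stays where left. Block 60 (x) x 80 (y) x 50 mm, top at z = 66 mm
- stop_face (a point): centre of the face of the sliding stop that meets the shortest blank; axes as the rack's; the stop reaches 80 mm from here towards -y
- knob (a joint): turn of the locking knob on top of the stop, rad: 0 = its bar lies along the rack's x, grows clockwise seen from above, end stop at 1.55
- knob_grip (a point): on the knob's axis (45 mm behind the stop's face) at the height to grip, 96 mm above the bench. The knob is an upright wooden bar 62 mm long, 14 mm thick, 34 mm tall (75 to 109 mm above the bench) on a disc 48 mm across; the frame turns with the knob, x along the bar
- billet: dark upright log piece, 60 mm across, 90 mm tall; bystander; origin at its underside
- offcut: brown wood offcut 70 x 45 x 32 mm; bystander; origin at its underside
- chisel: carving chisel 170 mm long lying along its x, handle 26 mm thick towards -x; bystander; origin under its middle
- gouge: carving gouge 200 mm long lying along its x, handle 26 mm thick towards -x; bystander; origin under its middle
- stone: grey sharpening stone 60 x 170 x 22 mm; bystander; origin at its underside
Things that resemble listed ones, but are neither listed nor needed, are in the scene too. Leave any red look-alike of the short alone. What is shaped like the middle but turquoise is not meant.

How it is judged:
On the way, in this order (a step that is already met when the one before it is completed fails the run):
1. the three blanks stand in order, flush with the fence, closed up by the sliding stop and pressing the end pad (contact force between tall and rack above 3 N and y of tall in the frame of stop_face above 0.09 m and horizontal distance between tall and middle below 0.043 m and horizontal distance between middle and short below 0.043 m and y of short in the frame of stop_face below 0.023 m and x of tall in the frame of rack between -0.001 and 0.006 m and z of each of tall, middle, short in the frame of rack below 0.02 m and angle between the x axis of each of tall, middle, short and the x axis of rack, either way round below 0.08 rad and angle between each of tall, middle, short's own z axis and vertical below 0.06 rad and x of middle in the frame of rack between -0.001 and 0.006 m and x of short in the frame of rack between -0.001 and 0.006 m), for 0.2 s.
2. with the row still closed up, the knob is turned clockwise to its end stop (all of step 1 and value of joint knob above 1.47 rad), for 0.2 s.
At the end, for the whole second after the job is handed in: Blanks upright, at rest on the rack board, in order tallest (pressing the end pad, over 3 N on the rack), middle, shortest (at the stop); gaps between them and to the stop under 3 mm, each within 3 mm of the rear fence and square to it within 0.08 rad; knob within 0.08 rad of its end stop (all of step 2 and linear speed of each of tall, middle, short below 0.02 m/s); the robot touches nothing.
It fails at once if a blank is dropped or slammed onto the rack: faster than 0.45 m/s within 20 mm of its board ((z of tall in the frame of rack below 0.036 m and horizontal distance between tall and rack below 0.15 m and linear speed of tall above 0.45 m/s) or (z of middle in the frame of rack below 0.036 m and horizontal distance between middle and rack below 0.15 m and linear speed of middle above 0.45 m/s) or (z of short in the frame of rack below 0.036 m and horizontal distance between short and rack below 0.15 m and linear speed of short above 0.45 m/s)).
It fails at once if the row is squeezed hard, past the pad's spring: over 20 N between the tallest blank and the rack (contact force between tall and rack above 20 N).
It fails at once if a blank topples (angle between any of tall, middle, short's own z axis and vertical above 0.6 rad).
It fails at once if a bystander is moved by more than 30 mm (distance of any of billet, offcut, chisel, gouge, stone from where it was at the start of the episode above 0.03 m).
It also fails if it takes over 70 s, if anything falls off the work surface, if the arm or the gripper's body presses on something with over 40 N, if the wrist force passes 120 N, or if a joint passes its speed limit or range.

## Working session

There is one attempt and no reset: what is moved stays moved. The work goes in short steps, Python scripts to look and compute and a shell command to move; the robot and the scene stay as the last step left them, time stands still between calls to the robot, and variables do not carry over. Pictures are saved under pics/ and viewed, at most 10 in all, crops included, and the job is handed in when it is done.

```bash
mkdir -p pics; ls
python3 - <<'E'
from rig import manip
import cv2,numpy as np
for n in("scene","top"):
    c=manip.read_camera(n); cv2.imwrite(f"pics/{n}0.png",c["img"]); np.savez(f"{n}.npz",**{k:np.array(c[k]) for k in("K","rvec","tvec")})
    print(n,np.array(c["K"]).tolist(),np.ravel(c["rvec"]),np.ravel(c["tvec"]))
E
cat > h.py <<'E'
import numpy as np,cv2
def cam(n):
    d=np.load(f"{n}.npz"); return d["K"],cv2.Rodrigues(d["rvec"])[0],d["tvec"].reshape(3)
def ray(n,u,v,z):
    K,R,t=cam(n); d=R.T@np.linalg.solve(K,[u,v,1]); C=-R.T@t
    return C+d*(z-C[2])/d[2]
def proj(n,P):
    K,R,t=cam(n); p=(K@(R@np.atleast_2d(P).T+t[:,None])); return (p[:2]/p[2]).T
E
```

```text
pics
scene [[408.208102863767, 0.0, 266.6477390944627], [0.0, 408.208102863767, 193.1781932979805], [0.0, 0.0, 1.0]] [ 2.2207944   0.846847   -0.34109211] [-0.38256424 -0.24012959  1.470776  ]
top [[481.4541070941167, 0.0, 253.1705993280571], [0.0, 481.4541070941167, 194.9021412101592], [0.0, 0.0, 1.0]] [ 2.19357144 -2.13038235  0.14339564] [-0.10300473  0.5500872   1.1569034 ]
```

View pics/top0.png

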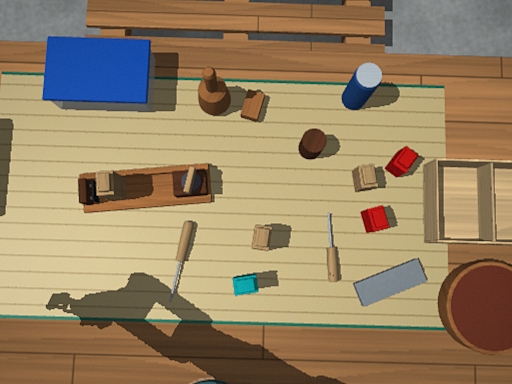

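View pics/scene0.png

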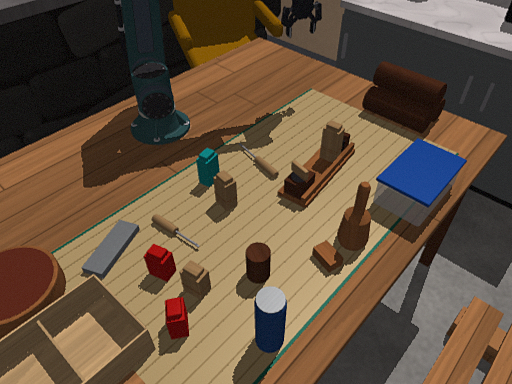

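The pale candidates in the top view are (262,237) and (366,177). The look-alikes are red at (403,160) and (376,219), and turquoise at (245,285). In the scene view the pale ones are at (226,190), which is taller and so the middle, and (196,278), which is shorter and so the short. The tall stands in the rack at about (105,182), with the cheek at the left end. I'll check this in close crops.

Run:
```python
import cv2,numpy as np
t=cv2.imread("pics/top0.png")
def crop(u,v,w,h,s):
    c=cv2.resize(t[v:v+h,u:u+w],None,fx=s,fy=s,interpolation=cv2.INTER_CUBIC)
    for i in range(0,w,10): cv2.line(c,(i*s,0),(i*s,8 if i%50 else 16),(255,0,255),1); cv2.putText(c,str(u+i),(i*s,20),0,.35,(255,0,255))
    for i in range(0,h,10): cv2.line(c,(0,i*s),(8,i*s),(255,0,255),1); cv2.putText(c,str(v+i),(0,i*s+12),0,.35,(255,0,255))
    return c
a=crop(70,155,150,60,5)
b=np.hstack([crop(245,215,45,40,8),crop(345,155,45,40,8)])
a=np.pad(a,((0,0),(0,0),(0,0)));W=max(a.shape[1],b.shape[1])
p=lambda x:np.pad(x,((0,0),(0,W-x.shape[1]),(0,0)))
m=np.vstack([p(a),p(b)[:300]]);print(m.shape);cv2.imwrite("pics/crop1.png",m)
```

```text
(600, 750, 3)
```

View pics/crop1.png

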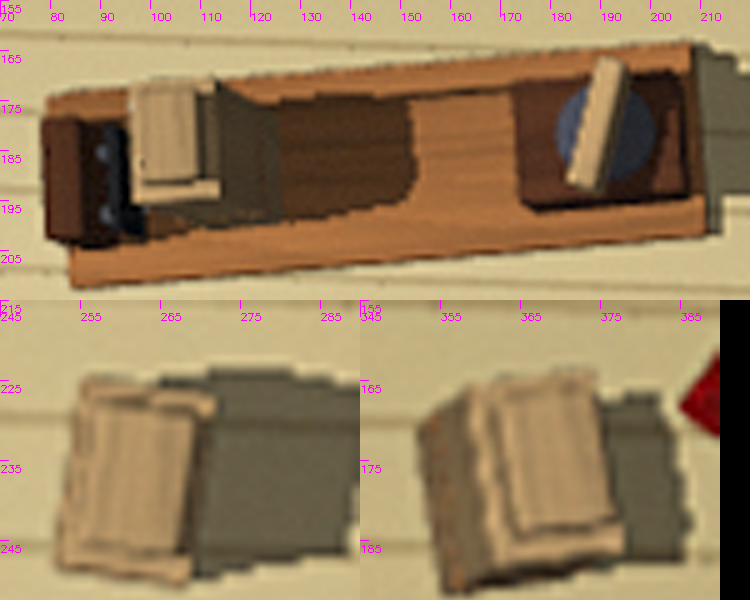

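The crops confirm the choice: middle at (262,237), short at (366,177). The rack's corners are readable: front edge (84,212.4) to (211,202.4), and fence top outer edge (79.6,174.4) to (208.3,163.4). Next I'll fit poses to these.

```bash
cat >> h.py <<'E'
def T(p,L):
    L=np.atleast_2d(L);c,s=np.cos(p[2]),np.sin(p[2])
    return np.c_[p[0]+c*L[:,0]-s*L[:,1],p[1]+s*L[:,0]+c*L[:,1],L[:,2]]
E
python3 - <<'E'
from h import *
from scipy.optimize import least_squares as ls
for n in("scene","top"):
    K,R,t=cam(n); print("cam",n,-R.T@t)
print("nadir",proj("top",[*(-cam("top")[1].T@cam("top")[2])[:2],0]))
L=np.array([[-50,165,16],[-50,-155,16],[50,165,38],[50,-155,38],[30,-155,38]])/1e3
U=np.array([[84,212.4],[211,202.4],[79.6,174.4],[208.3,163.4],[208.1,168.6]])
g=ray("top",147,190,.02)
r=ls(lambda p:(proj("top",T(p,L))-U).ravel(),[g[0],g[1],0]);print("rack",r.x,np.degrees(r.x[2]),r.fun.round(1)); rack=r.x
np.save("rack.npy",rack)
B={"middle":([[255.6,224.75],[271.9,227.25],[251.9,248.5],[268.5,250.4]],.11),
"short":([[358.75,166.25],[374.6,163.5],[362.1,189.75],[377.75,186.6]],.09),
"tall":([[96,171.4],[113,171.4],[97,195],[114,194.6]],.13)}
for k,(u,H) in B.items():
  u=np.array(u)
  for h in(H,H-.014):
    off=.016 if k=="tall" else 0
    l=np.array([[.028,.02,h+off],[.028,-.02,h+off],[-.028,.02,h+off],[-.028,-.02,h+off]])
    g=ray("top",*u.mean(0),h)
    r=ls(lambda p:(proj("top",T(p,l))-u).ravel(),[g[0],g[1],0]);
    print(k,h,r.x.round(4),np.degrees(r.x[2]).round(1),"rms",np.sqrt((r.fun**2).mean()).round(2),
     "scene base/top",proj("scene",T(r.x,[[0,0,0],[0,0,H]])).round(0).tolist())
    if k=="tall":
        d=r.x-rack;c,s=np.cos(rack[2]),np.sin(rack[2]);print(" in rack",c*d[0]+s*d[1],-s*d[0]+c*d[1])
print("stop corner",proj("top",T(rack,[[.03,-.07,.066],[-.03,-.07,.066],[-.03,-.15,.066],[0,-.115,.109],[.03,-.150,.066]])))
E
```

```text
cam scene [ 1.08539662 -0.66139419  0.86698994]
cam top [ 0.40641784 -0.07790702  1.21671131]
nadir [[247.77281446 254.40601246]]
rack [0.56391986 0.17570307 0.11689498] 6.697589008380415 [-0.3  1.4  0.8  0.3 -0.8 -1.5 -0.2 -1.5  0.6  1.2]
middle 0.11 [ 0.4454 -0.1093 -0.1174] -6.7 rms 0.44 scene base/top [[225.0, 202.0], [223.0, 175.0]]
middle 0.096 [ 0.4458 -0.1097 -0.1174] -6.7 rms 0.32 scene base/top [[225.0, 202.0], [223.0, 175.0]]
short 0.09 [ 0.5982 -0.3586  0.1634] 9.4 rms 0.46 scene base/top [[196.0, 287.0], [192.0, 265.0]]
short 0.076 [ 0.6006 -0.3621  0.1636] 9.4 rms 0.45 scene base/top [[196.0, 288.0], [191.0, 267.0]]
tall 0.13 [0.5558 0.2465 0.087 ] 5.0 rms 0.66 scene base/top [[326.0, 161.0], [331.0, 128.0]]
 in rack 0.00023561931127426793 0.07125449917468749
tall 0.116 [0.5578 0.2507 0.0868] 5.0 rms 0.54 scene base/top [[328.0, 160.0], [333.0, 128.0]]
 in rack 0.002665476805080897 0.07524005633884259
stop corner [[172.66777822 170.78684601]
 [174.3643228  195.3142659 ]
 [207.58264243 192.44864372]
 [190.03264237 178.63170445]
 [205.68150937 167.9758058 ]]
```

Run:
```python
import cv2,numpy as np
t=cv2.imread("pics/scene0.png")
def crop(u,v,w,h,s):
    c=cv2.resize(t[v:v+h,u:u+w],None,fx=s,fy=s,interpolation=cv2.INTER_CUBIC)
    for i in range(0,w,10): cv2.line(c,(i*s,0),(i*s,8),(255,0,255),1); cv2.putText(c,str(u+i),(i*s,20),0,.35,(255,0,255))
    for i in range(0,h,10): cv2.line(c,(0,i*s),(8,i*s),(255,0,255),1); cv2.putText(c,str(v+i),(0,i*s+12),0,.35,(255,0,255))
    return c
a=crop(270,112,90,97,6)
b=np.vstack([crop(206,166,40,48,6),crop(176,253,40,48,6)])[:582]
b=np.pad(b,((0,582-len(b)),(0,0),(0,0)))
cv2.imwrite("pics/crop2.png",np.hstack([a,b]))
```

```text
(no output)
```

View pics/crop2.png

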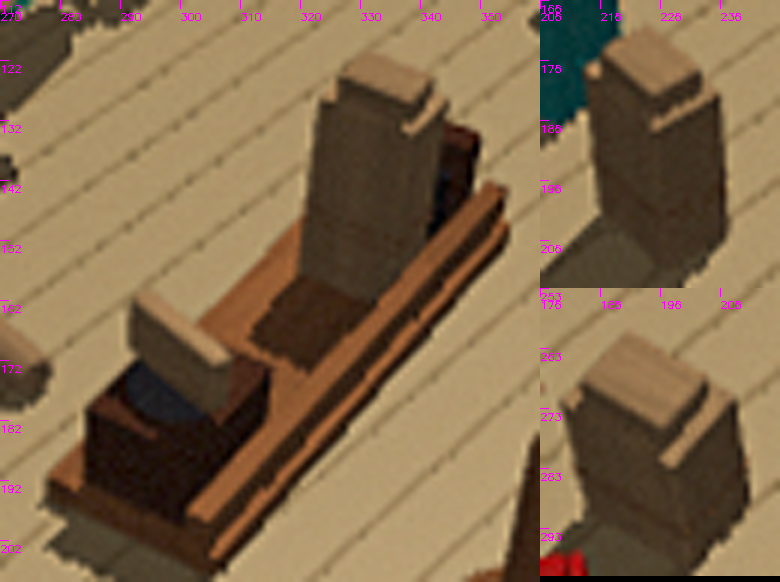

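Scene crop: the board has a ledge outside the fence, so the fence is about 12 mm thick. Middle's shoulder corners are at (213.5,178), (224.8,187.3) and (236,181.8). Short's are at (180.5,271.5), (196.5,282.3) and (209,271.8). I'll do a joint two-view fit.

Run:
```python
from h import *
from scipy.optimize import least_squares as ls
def fit(name,obs,g):
    cn=[o[0] for o in obs]; L=np.array([o[1] for o in obs])/1e3; U=np.array([o[2] for o in obs])-.4
    def f(p):
        P=T(p,L); return np.concatenate([(proj(c,P[i:i+1])[0]-U[i]) for i,c in enumerate(cn)])
    r=ls(f,g,loss="soft_l1"); print(name,r.x.round(4),"deg",np.degrees(r.x[2]).round(2),"cost",round(r.cost,2)); print(f(r.x).reshape(-1,2).round(1).tolist()); return r.x
t,s="top","scene"
rack=fit("rack",[(t,[-50,165,16],[84,212.4]),(t,[-50,-155,16],[211,202.4]),(t,[30,-155,38],[208.1,168.6]),(t,[42,165,38],[79.6,174.4]),(t,[42,-155,38],[208.3,163.4]),
 (t,[30,-70,66],[173,171.6]),(s,[-50,-155,16],[278,192.5]),(s,[30,-155,38],[301.3,197]),(s,[42,-155,38],[304.7,198.7]),(s,[-30,-150,66],[284.7,180]),(s,[30,-70,66],[315,174]),(s,[42,165,38],[354.7,142.8])],[.56,.175,.1])
np.save("rack.npy",rack)
B={"middle":([[255.6,224.75],[271.9,227.25],[251.9,248.5],[268.5,250.4]],[[213.5,178],[224.8,187.3],[236,181.8]],110,[.445,-.11,-.11]),
"short":([[358.75,166.25],[374.6,163.5],[362.1,189.75],[377.75,186.6]],[[180.5,271.5],[196.5,282.3],[209,271.8]],90,[.6,-.36,.16]),
"tall":([[96,171.4],[113,171.4],[97,195],[114,194.6]],[[323.3,128.3],[337.5,134.2],[344.5,128.7]],146,[.556,.25,.09])}
for k,(a,b,H,g) in B.items():
  for h in(H,H-14):
    x=fit(f"{k} {h}",[(t,[sx*28,sy*20,h],u) for (sx,sy),u in zip([(1,1),(1,-1),(-1,1),(-1,-1)],a)]+[(s,[sx*28,sy*20,h],u) for (sx,sy),u in zip([(-1,-1),(1,-1),(1,1)],b)],g)
  d=x-rack;c,q=np.cos(rack[2]),np.sin(rack[2]);print(" in rack",c*d[0]+q*d[1],-q*d[0]+c*d[1])
for n,l in[("knob",[0,-.115,.096]),("tall",[0.002,.02,0]),("stopface",[0,-.07,0]),("stopback",[0,-.15,0])]: print(n,T(rack,[l]).round(4))
```

```text
rack [0.5684 0.1769 0.1149] deg 6.59 cost 5.01
[[-0.3, -0.1], [0.8, -1.0], [0.6, -0.1], [-0.6, 0.1], [0.0, 0.4], [-0.3, -2.2], [-0.7, -1.5], [-0.6, -0.2], [-0.4, -0.1], [-0.2, 0.4], [1.5, -0.6], [-0.4, -0.2]]
middle 110 [ 0.4475 -0.1088 -0.1181] deg -6.77 cost 12.31
[[-0.3, -1.0], [0.7, -0.9], [-0.1, -0.5], [0.6, 0.2], [-1.3, -4.7], [-0.3, -3.6], [0.1, -4.7]]
middle 96 [ 0.4473 -0.1089 -0.1201] deg -6.88 cost 1.75
[[-0.3, -0.5], [0.4, -0.4], [-0.2, -0.3], [0.3, 0.4], [-1.0, -1.0], [-0.1, 0.1], [0.2, -0.9]]
 in rack -0.1531520365932802 -0.2699971131757935
short 90 [ 0.6017 -0.3586  0.1353] deg 7.75 cost 16.4
[[0.0, -1.5], [0.8, -0.4], [-0.2, -1.8], [0.9, -0.4], [-2.3, -4.9], [0.4, -4.0], [-0.6, -5.8]]
short 76 [ 0.6026 -0.361   0.1419] deg 8.13 cost 3.65
[[-0.3, -0.7], [0.2, 0.3], [-0.4, -1.3], [0.4, 0.0], [-2.1, -0.4], [0.6, 0.4], [-0.6, -1.4]]
 in rack -0.027785659184115942 -0.5382919236072884
tall 146 [0.558  0.2471 0.0848] deg 4.86 cost 11.57
[[0.0, -0.7], [0.9, -1.7], [-0.5, 0.4], [0.4, -0.2], [-1.7, -4.0], [0.3, -3.3], [-0.2, -4.0]]
tall 132 [0.559  0.2514 0.082 ] deg 4.7 cost 2.23
[[0.1, -0.2], [0.7, -1.1], [-0.6, 0.6], [0.2, 0.1], [-1.0, -0.8], [0.7, 0.0], [0.2, -0.7]]
 in rack -0.0008543341166087903 0.0751324498955798
knob [[0.5816 0.0627 0.096 ]]
tall [[0.5681 0.197  0.    ]]
stopface [[0.5765 0.1074 0.    ]]
stopback [[0.5856 0.0279 0.    ]]
```

The sizes fit if total height includes the step (shoulders at 96 and 76 mm). The tall sits at rack y ≈ 75 mm. Next is the state and the tool yaw I need.

```bash
cat > st.py <<'E'
from rig import manip
import numpy as np
from scipy.spatial.transform import Rotation as Ro
s=manip.read_state(); R=Ro.from_euler("xyz",s["tcp_rot"]).as_matrix()
print("t",round(s["time"],2),"pos",np.round(s["eef_pos"],4),"ydir deg",np.degrees(np.arctan2(R[1,1],R[0,1])).round(2),"zax",R[:,2].round(3),"F",np.round(s["ft_force"],1),"w",round(s["grip_width"],4),"gf",round(s["grasp_force"],1),"q6",round(s["q"][5],2))
rk=np.array([.567,.177,.112]);d=np.array(s["eef_pos"])[:2]-rk[:2];c,q=np.cos(rk[2]),np.sin(rk[2]);print("rackframe mm",1e3*(c*d[0]+q*d[1]),1e3*(-q*d[0]+c*d[1]))
E
python3 st.py
```

```text
t 0.1 pos [0.2229 0.5023 0.2302] ydir deg 66.06 zax [-0.001 -0.002 -1.   ] F [0.  0.1 0.1] w 0.0856 gf 0.0 q6 -0.1
rackframe mm -305.55729545739604 361.7143835967083
```

```bash
python3 -m jog '[{"offset":[0.014,-0.038,0],"turn":[0,0,-1]},{"offset":[0.014,-0.038,0],"turn":[0,0,-1]},{"offset":[0.014,-0.038,0],"turn":[0,0,-1]},{"offset":[0.014,-0.038,0],"turn":[0,0,-1]},{"offset":[0.014,-0.038,0],"turn":[0,0,-1]},{"offset":[0.014,-0.038,0],"turn":[0,0,-1]},{"offset":[0.014,-0.038,0],"turn":[0,0,-1]},{"offset":[0.014,-0.038,0],"turn":[0,0,-1]},{"offset":[0.014,-0.038,0],"turn":[0,0,-1]},{"offset":[0.014,-0.038,0],"turn":[0,0,-1]},{"offset":[0.014,-0.038,0],"turn":[0,0,-1]},{"offset":[0.014,-0.038,0],"turn":[0,0,-1]},{"offset":[0.014,-0.038,0],"turn":[0,0,-1]},{"offset":[0.014,-0.038,0],"turn":[0,0,-1]},{"offset":[0.014,-0.038,0],"turn":[0,0,-0.6]},{"offset":[0.014,-0.041,0],"turn":[0,0,0]},{"offset":[0,0,0],"turn":[0,0,0]},{"offset":[0,0,0],"turn":[0,0,0]}]' 1 30; python3 st.py
```

```text
time: 1.6
eef_pos: [0.4464, -0.1084, 0.2302]
tcp_rot: [-3.139, -0.001, 1.446]
ft_force: [-0.4, 0.0, -0.3]
grip_width: 0.0856
grasp_force: 0.0
t 1.6 pos [ 0.4464 -0.1084  0.2302] ydir deg -7.18 zax [-0.002  0.001 -1.   ] F [-0.4  0.  -0.3] w 0.0856 gf 0.0 q6 -0.24
rackframe mm -151.72484751681426 -270.12334445879685
```

```bash
python3 -m jog '[{"offset":[0.001,-0.001,-0.03]},{"offset":[0,0,-0.03]},{"offset":[0,0,-0.03]},{"offset":[0,0,-0.03]},{"offset":[0,0,-0.03]},{"offset":[0,0,-0.02]},{"offset":[0,0,0]},{"offset":[0,0,0]}]' 1 30 && python3 -m jog '[{"offset":[0,0,0]},{"offset":[0,0,0]},{"offset":[0,0,0]},{"offset":[0,0,0]},{"offset":[0,0,0]},{"offset":[0,0,0]},{"offset":[0,0,0]},{"offset":[0,0,0]}]' 0 30; python3 st.py
```

```text
t 1.6 pos [ 0.4464 -0.1084  0.2302] ydir deg -7.18 zax [-0.002  0.001 -1.   ] F [-0.4  0.  -0.3] w 0.0856 gf 0.0 q6 -0.24
rackframe mm -151.72484751681426 -270.12334445879685invalid input at $[0]: expected keys offset, turn
```

```bash
python3 -m jog '[{"offset":[0.001,-0.001,-0.03],"turn":[0,0,0]},{"offset":[0,0,-0.03],"turn":[0,0,0]},{"offset":[0,0,-0.03],"turn":[0,0,0]},{"offset":[0,0,-0.03],"turn":[0,0,0]},{"offset":[0,0,-0.03],"turn":[0,0,0]},{"offset":[0,0,-0.02],"turn":[0,0,0]},{"offset":[0,0,0],"turn":[0,0,0]},{"offset":[0,0,0],"turn":[0,0,0]}]' 1 30 && python3 -m jog '[{"offset":[0,0,0],"turn":[0,0,0]},{"offset":[0,0,0],"turn":[0,0,0]},{"offset":[0,0,0],"turn":[0,0,0]},{"offset":[0,0,0],"turn":[0,0,0]},{"offset":[0,0,0],"turn":[0,0,0]},{"offset":[0,0,0],"turn":[0,0,0]},{"offset":[0,0,0],"turn":[0,0,0]},{"offset":[0,0,0],"turn":[0,0,0]}]' 0 30; python3 st.py
```

```text
time: 2.27
eef_pos: [0.4465, -0.1061, 0.0605]
tcp_rot: [-3.139, -0.001, 1.452]
ft_force: [0.4, -0.8, 0.5]
grip_width: 0.0855
grasp_force: 0.0
time: 2.93
eef_pos: [0.4491, -0.108, 0.0637]
tcp_rot: [3.137, 0.0, 1.45]
ft_force: [-0.7, 1.5, 6.8]
grip_width: 0.0555
grasp_force: 33.0
t 2.93 pos [ 0.4491 -0.108   0.0637] ydir deg -6.94 zax [ 0.004 -0.001 -1.   ] F [-0.7  1.5  6.8] w 0.0555 gf 33.0 q6 -0.24
rackframe mm -149.00812808713403 -270.08035168283914
```

```bash
python3 -m jog '[{"offset":[0,0,0.02],"turn":[0,0,0]},{"offset":[0,0,0.03],"turn":[0,0,0]},{"offset":[0,0,0.03],"turn":[0,0,0]},{"offset":[0,0,0.02],"turn":[0,0,0]},{"offset":[0.006,0.017,0],"turn":[0,0,0.3]},{"offset":[0.012,0.034,0],"turn":[0,0,0.3]},{"offset":[0.012,0.034,0],"turn":[0,0,0.3]},{"offset":[0.012,0.034,0],"turn":[0,0,0.3]},{"offset":[0.012,0.034,0],"turn":[0,0,0.3]},{"offset":[0.012,0.034,0],"turn":[0,0,0.3]},{"offset":[0.012,0.034,0],"turn":[0,0,0.3]},{"offset":[0.012,0.034,0],"turn":[0,0,0.3]},{"offset":[0.012,0.034,0],"turn":[0,0,0.27]},{"offset":[0.006,0.015,0],"turn":[0,0,0]},{"offset":[0,0,0],"turn":[0,0,0]},{"offset":[0,0,0],"turn":[0,0,0]},{"offset":[0,0,0],"turn":[0,0,0]}]'; python3 st.py
python3 - <<'E'
from rig import manip
import cv2,numpy as np
a=cv2.resize(manip.read_camera("top")["img"][140:220,70:215],None,fx=5,fy=5,interpolation=2)
b=cv2.resize(manip.read_camera("scene")["img"][80:210,265:365],None,fx=4,fy=4,interpolation=2)[:, :]
cv2.imwrite("pics/a.png",a[:, :]);cv2.imwrite("pics/b.png",b)
E
```

```text
time: 4.35
eef_pos: [0.5554, 0.1955, 0.1612]
tcp_rot: [-3.141, 0.001, 1.682]
ft_force: [-0.9, -0.0, -1.3]
grip_width: 0.0554
grasp_force: 32.6
t 4.35 pos [0.5554 0.1955 0.1612] ydir deg 6.38 zax [-0.    -0.001 -1.   ] F [-0.9 -0.  -1.3] w 0.0554 gf 32.6 q6 0.13
rackframe mm -9.470886907534272 19.658761148053543
```

View pics/b.png

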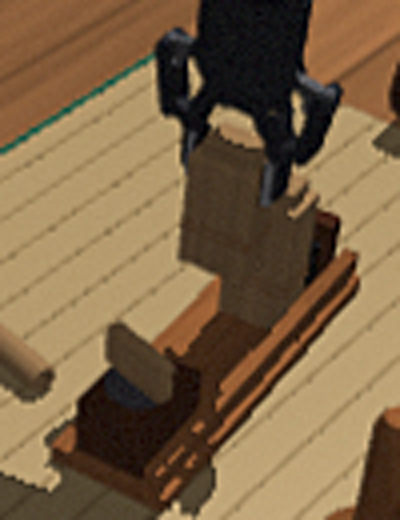

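The middle hangs over the rack board, clear of the tall and the fence. I'll lower it.

```bash
python3 -m jog '[{"offset":[0,0,-0.015],"turn":[0,0,0]},{"offset":[0,0,-0.02],"turn":[0,0,0]},{"offset":[0,0,-0.02],"turn":[0,0,0]},{"offset":[0,0,-0.012],"turn":[0,0,0]},{"offset":[0,0,-0.007],"turn":[0,0,0]},{"offset":[0,0,-0.003],"turn":[0,0,0]},{"offset":[0,0,0],"turn":[0,0,0]},{"offset":[0,0,0],"turn":[0,0,0]}]'; python3 -m jog '[{"offset":[0,0,-0.001],"turn":[0,0,0]},{"offset":[0,0,-0.001],"turn":[0,0,0]},{"offset":[0,0,0],"turn":[0,0,0]},{"offset":[0,0,0],"turn":[0,0,0]}]'; python3 -m jog '[{"offset":[0,0,-0.001],"turn":[0,0,0]},{"offset":[0,0,-0.001],"turn":[0,0,0]},{"offset":[0,0,0],"turn":[0,0,0]},{"offset":[0,0,0],"turn":[0,0,0]}]'
```

```text
time: 5.12
eef_pos: [0.5563, 0.1962, 0.0855]
tcp_rot: [3.14, -0.0, 1.682]
ft_force: [-0.6, -0.5, -1.7]
grip_width: 0.0556
grasp_force: 32.6
time: 5.45
eef_pos: [0.5558, 0.1964, 0.0827]
tcp_rot: [3.141, -0.0, 1.683]
ft_force: [-0.3, -0.6, -1.4]
grip_width: 0.0557
grasp_force: 32.6
time: 5.78
eef_pos: [0.5555, 0.1963, 0.0801]
tcp_rot: [-3.141, 0.0, 1.683]
ft_force: [1.0, -0.8, -0.5]
grip_width: 0.0556
grasp_force: 32.6
```

```bash
python3 -m jog '[{"offset":[0.004,0.0004,0],"turn":[0,0,0]},{"offset":[0.004,0.0004,0],"turn":[0,0,0]},{"offset":[0,0,0],"turn":[0,0,0]},{"offset":[0,0,0],"turn":[0,0,0]}]'; python3 -m jog '[{"offset":[0.001,0.0001,0],"turn":[0,0,0]},{"offset":[0.001,0.0001,0],"turn":[0,0,0]},{"offset":[0,0,0],"turn":[0,0,0]},{"offset":[0,0,0],"turn":[0,0,0]}]' | grep -E "eef|ft";python3 -m jog '[{"offset":[0.001,0.0001,0],"turn":[0,0,0]},{"offset":[0,0,0],"turn":[0,0,0]},{"offset":[0,0,0],"turn":[0,0,0]}]'| grep -E "eef|ft"; python3 -m jog '[{"offset":[0.001,0.0001,0],"turn":[0,0,0]},{"offset":[0,0,0],"turn":[0,0,0]},{"offset":[0,0,0],"turn":[0,0,0]}]'| grep -E "eef|ft"
```

```text
time: 6.12
eef_pos: [0.564, 0.1971, 0.0803]
tcp_rot: [3.141, -0.0, 1.683]
ft_force: [-0.9, -0.9, -2.3]
grip_width: 0.0557
grasp_force: 32.6
eef_pos: [0.5656, 0.1972, 0.0804]
ft_force: [-0.3, -0.5, -1.5]
eef_pos: [0.5667, 0.1974, 0.0804]
ft_force: [0.5, 0.6, -1.3]
eef_pos: [0.5677, 0.1975, 0.0803]
ft_force: [-0.4, 0.9, -0.5]
```

```bash
for i in 1; do python3 -m jog '[{"offset":[0.001,0.0001,0],"turn":[0,0,0]},{"offset":[0,0,0],"turn":[0,0,0]},{"offset":[0,0,0],"turn":[0,0,0]}]'| grep -E "eef|ft"; done;  python3 -m jog '[{"offset":[0.001,0.0001,0],"turn":[0,0,0]},{"offset":[0,0,0],"turn":[0,0,0]},{"offset":[0,0,0],"turn":[0,0,0]}]'| grep -E "eef|ft";python3 -m jog '[{"offset":[0.001,0.0001,0],"turn":[0,0,0]},{"offset":[0,0,0],"turn":[0,0,0]},{"offset":[0,0,0],"turn":[0,0,0]}]'| grep -E "eef|ft"
```

```text
eef_pos: [0.5683, 0.1975, 0.0802]
ft_force: [-1.7, -0.5, -1.7]
eef_pos: [0.5685, 0.1976, 0.0801]
ft_force: [-4.9, -0.1, 1.1]
eef_pos: [0.5686, 0.1976, 0.0801]
ft_force: [-6.9, -1.5, 3.2]
```

Fence contact at TCP x = 0.5685 (−7 N). I'll ease off, settle down and release.

```bash
python3 -m jog '[{"offset":[-0.001,0,-0.001],"turn":[0,0,0]},{"offset":[0,0,0],"turn":[0,0,0]},{"offset":[0,0,0],"turn":[0,0,0]}]'| grep -E "eef|ft|rot";python3 -m jog '[{"offset":[0,0,-0.001],"turn":[0,0,0]},{"offset":[0,0,0],"turn":[0,0,0]},{"offset":[0,0,0],"turn":[0,0,0]}]'| grep -E "eef|ft|rot"
```

```text
eef_pos: [0.5685, 0.1976, 0.08]
tcp_rot: [-3.139, 0.0, 1.683]
ft_force: [-7.0, -0.2, 3.1]
eef_pos: [0.5685, 0.1976, 0.08]
tcp_rot: [-3.139, 0.0, 1.683]
ft_force: [-9.0, -1.8, 8.4]
```

```bash
python3 -m jog '[{"offset":[0,0,0],"turn":[0,0,0]},{"offset":[0,0,0],"turn":[0,0,0]},{"offset":[0,0,0],"turn":[0,0,0]},{"offset":[0,0,0],"turn":[0,0,0]},{"offset":[0,0,0],"turn":[0,0,0]},{"offset":[0,0,0],"turn":[0,0,0]}]' 1; python3 -m jog '[{"offset":[0,0,0.02],"turn":[0,0,0]},{"offset":[0,0,0.04],"turn":[0,0,0]},{"offset":[0,0,0.04],"turn":[0,0,0]},{"offset":[0,0,0.03],"turn":[0,0,0]},{"offset":[0,0,0],"turn":[0,0,0]},{"offset":[0,0,0],"turn":[0,0,0]}]'; python3 st.py
python3 - <<'E'
from rig import manip
import cv2
cv2.imwrite("pics/c.png",cv2.resize(manip.read_camera("scene")["img"][80:210,265:365],None,fx=4,fy=4,interpolation=2))
E
```

```text
time: 8.7
eef_pos: [0.5699, 0.1978, 0.0782]
tcp_rot: [3.141, 0.0, 1.683]
ft_force: [-0.1, -0.7, 0.1]
grip_width: 0.0855
grasp_force: 0.0
time: 9.2
eef_pos: [0.5712, 0.1982, 0.2118]
tcp_rot: [3.135, -0.001, 1.683]
ft_force: [-0.4, 0.1, -0.6]
grip_width: 0.0857
grasp_force: 0.0
t 9.2 pos [0.5712 0.1982 0.2118] ydir deg 6.41 zax [ 0.007  0.002 -1.   ] F [-0.4  0.1 -0.6] w 0.0857 gf 0.0 q6 0.13
rackframe mm 6.517672491719649 20.57613022847512
```

View pics/c.png

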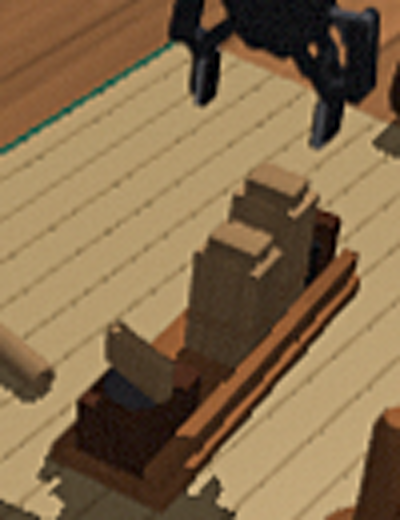

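```bash
python3 - <<'E'
from h import *
# red step-top/shoulder corners, approx pixel extents at z~.076; and base-level nearest pixels
for u,v in[(376,219),(366,208),(363,230),(403,160),(388,165),(398,176)]: print((u,v),ray("top",u,v,.08).round(3),ray("top",u,v,0).round(3))
E
python3 -m jog '[{"offset":[0.001,-0.02,0],"turn":[0,0,0.2]},{"offset":[0.002,-0.04,0],"turn":[0,0,0.2]},{"offset":[0.002,-0.04,0],"turn":[0,0,0]},{"offset":[0.002,-0.04,0],"turn":[0,0,0]},{"offset":[0.002,-0.04,0],"turn":[0,0,0]},{"offset":[0.002,-0.04,0],"turn":[0,0,0]},{"offset":[0.002,-0.04,0],"turn":[0,0,0]},{"offset":[0.002,-0.04,0],"turn":[0,0,0]},{"offset":[0.002,-0.04,0],"turn":[0,0,0]},{"offset":[0.002,-0.04,0],"turn":[0,0,0]},{"offset":[0.002,-0.04,0],"turn":[0,0,0]},{"offset":[0.002,-0.04,0],"turn":[0,0,0]},{"offset":[0.002,-0.04,0],"turn":[0,0,0]},{"offset":[0.002,-0.04,0],"turn":[0,0,0]},{"offset":[0.002,-0.019,0],"turn":[0,0,0]},{"offset":[0.002,0,0],"turn":[0,0,0]},{"offset":[0,0,0],"turn":[0,0,0]},{"offset":[0,0,0],"turn":[0,0,0]}]'; python3 st.py
```

```text
(376, 219) [ 0.498 -0.379  0.08 ] [ 0.505 -0.401  0.   ]
(366, 208) [ 0.524 -0.356  0.08 ] [ 0.532 -0.375  0.   ]
(363, 230) [ 0.471 -0.348  0.08 ] [ 0.476 -0.367  0.   ]
(403, 160) [ 0.643 -0.445  0.08 ] [ 0.659 -0.471  0.   ]
(388, 165) [ 0.629 -0.409  0.08 ] [ 0.645 -0.432  0.   ]
(398, 176) [ 0.603 -0.433  0.08 ] [ 0.617 -0.457  0.   ]
time: 10.75
eef_pos: [0.6003, -0.36, 0.2061]
tcp_rot: [-3.139, -0.003, 1.718]
ft_force: [0.6, 0.6, 0.1]
grip_width: 0.0851
grasp_force: 0.0
t 10.75 pos [ 0.6003 -0.36    0.2061] ydir deg 8.45 zax [-0.003  0.003 -1.   ] F [0.6 0.6 0.1] w 0.0851 gf 0.0 q6 -0.77
rackframe mm -26.914164385022968 -537.3915745062424
```

```bash
python3 -m jog '[{"offset":[0.002,-0.001,-0.03],"turn":[0,0,0]},{"offset":[0,0,-0.03],"turn":[0,0,0]},{"offset":[0,0,-0.03],"turn":[0,0,0]},{"offset":[0,0,-0.03],"turn":[0,0,0]},{"offset":[0,0,-0.03],"turn":[0,0,0]},{"offset":[0,0,-0.018],"turn":[0,0,0]},{"offset":[0,0,0],"turn":[0,0,0]},{"offset":[0,0,0],"turn":[0,0,0]}]' 1 30 && python3 -m jog '[{"offset":[0,0,0],"turn":[0,0,0]},{"offset":[0,0,0],"turn":[0,0,0]},{"offset":[0,0,0],"turn":[0,0,0]},{"offset":[0,0,0],"turn":[0,0,0]},{"offset":[0,0,0],"turn":[0,0,0]},{"offset":[0,0,0],"turn":[0,0,0]},{"offset":[0,0,0],"turn":[0,0,0]},{"offset":[0,0,0],"turn":[0,0,0]}]' 0 30; python3 st.py
```

```text
time: 11.42
eef_pos: [0.6021, -0.3598, 0.0389]
tcp_rot: [-3.139, -0.003, 1.72]
ft_force: [0.0, 0.1, 0.5]
grip_width: 0.0856
grasp_force: 0.0
time: 12.08
eef_pos: [0.6042, -0.363, 0.0436]
tcp_rot: [3.137, 0.003, 1.718]
ft_force: [0.6, 1.2, 6.3]
grip_width: 0.0556
grasp_force: 33.1
t 12.08 pos [ 0.6042 -0.363   0.0436] ydir deg 8.42 zax [ 0.005 -0.003 -1.   ] F [0.6 1.2 6.3] w 0.0556 gf 33.1 q6 -0.77
rackframe mm -23.36193587670276 -540.7869300072942
```

```bash
python3 -m jog '[{"offset":[0,0,0.02],"turn":[0,0,0]},{"offset":[0,0,0.04],"turn":[0,0,0]},{"offset":[0,0,0.04],"turn":[0,0,0]},{"offset":[0,0,0.03],"turn":[0,0,0]},{"offset":[0,0,0.015],"turn":[0,0,0]}]' >/dev/null; python3 -m jog '[{"offset":[-0.002,0.019,0],"turn":[0,0,-0.2]},{"offset":[-0.003,0.038,0],"turn":[0,0,-0.2]},{"offset":[-0.003,0.038,0],"turn":[0,0,0]},{"offset":[-0.003,0.038,0],"turn":[0,0,0]},{"offset":[-0.003,0.038,0],"turn":[0,0,0]},{"offset":[-0.003,0.038,0],"turn":[0,0,0]},{"offset":[-0.003,0.038,0],"turn":[0,0,0]},{"offset":[-0.003,0.038,0],"turn":[0,0,0]},{"offset":[-0.003,0.038,0],"turn":[0,0,0]},{"offset":[-0.003,0.038,0],"turn":[0,0,0]},{"offset":[-0.003,0.038,0],"turn":[0,0,0]},{"offset":[-0.003,0.038,0],"turn":[0,0,0]},{"offset":[-0.003,0.038,0],"turn":[0,0,0]},{"offset":[-0.002,0.033,0],"turn":[0,0,0]},{"offset":[0,0,0],"turn":[0,0,0]},{"offset":[0,0,0],"turn":[0,0,0]},{"offset":[0,0,0],"turn":[0,0,0]}]'; python3 st.py
```

```text
time: 13.92
eef_pos: [0.5626, 0.1454, 0.1853]
tcp_rot: [-3.142, 0.001, 1.683]
ft_force: [0.4, -0.2, -0.6]
grip_width: 0.0556
grasp_force: 32.3
t 13.92 pos [0.5626 0.1454 0.1853] ydir deg 6.43 zax [ 0.    -0.001 -1.   ] F [ 0.4 -0.2 -0.6] w 0.0556 gf 32.3 q6 0.04
rackframe mm -7.949576240848943 -30.90301255475629
```

```bash
python3 -m jog '[{"offset":[0,0.001,-0.02],"turn":[0,0,0]},{"offset":[0,0,-0.03],"turn":[0,0,0]},{"offset":[0,0,-0.03],"turn":[0,0,0]},{"offset":[0,0,-0.02],"turn":[0,0,0]},{"offset":[0,0,-0.011],"turn":[0,0,0]},{"offset":[0,0,-0.007],"turn":[0,0,0]},{"offset":[0,0,-0.002],"turn":[0,0,0]},{"offset":[0,0,0],"turn":[0,0,0]},{"offset":[0,0,0],"turn":[0,0,0]}]'| grep -E "eef|ft"; python3 -m jog '[{"offset":[0,0,-0.001],"turn":[0,0,0]},{"offset":[0,0,-0.001],"turn":[0,0,0]},{"offset":[0,0,0],"turn":[0,0,0]},{"offset":[0,0,0],"turn":[0,0,0]}]'| grep -E "eef|ft"
```

```text
eef_pos: [0.5639, 0.1466, 0.0671]
ft_force: [0.6, -0.1, 0.6]
eef_pos: [0.5628, 0.1469, 0.0638]
ft_force: [-0.4, 0.8, -0.5]
```

```bash
python3 -m jog '[{"offset":[0,0,-0.001],"turn":[0,0,0]},{"offset":[0,0,0],"turn":[0,0,0]},{"offset":[0,0,0],"turn":[0,0,0]},{"offset":[0,0,0],"turn":[0,0,0]}]'| grep -E "eef|ft"
```

```text
eef_pos: [0.5626, 0.1468, 0.0623]
ft_force: [0.6, 0.1, -1.7]
```

```bash
python3 -m jog '[{"offset":[0,0,-0.001],"turn":[0,0,0]},{"offset":[0,0,-0.001],"turn":[0,0,0]},{"offset":[0,0,0],"turn":[0,0,0]},{"offset":[0,0,0],"turn":[0,0,0]}]'| grep -E "eef|ft"; python3 -m jog '[{"offset":[0.004,0.0004,0],"turn":[0,0,0]},{"offset":[0.004,0.0004,0],"turn":[0,0,0]},{"offset":[0,0,0],"turn":[0,0,0]},{"offset":[0,0,0],"turn":[0,0,0]}]'| grep -E "eef|ft"; python3 -m jog '[{"offset":[0.001,0.0001,0],"turn":[0,0,0]},{"offset":[0.001,0.0001,0],"turn":[0,0,0]},{"offset":[0,0,0],"turn":[0,0,0]},{"offset":[0,0,0],"turn":[0,0,0]}]' | grep -E "eef|ft";python3 -m jog '[{"offset":[0.001,0.0001,0],"turn":[0,0,0]},{"offset":[0,0,0],"turn":[0,0,0]},{"offset":[0,0,0],"turn":[0,0,0]}]'| grep -E "eef|ft"; python3 -m jog '[{"offset":[0.001,0.0001,0],"turn":[0,0,0]},{"offset":[0,0,0],"turn":[0,0,0]},{"offset":[0,0,0],"turn":[0,0,0]}]'| grep -E "eef|ft"
```

```text
eef_pos: [0.5625, 0.1468, 0.0602]
ft_force: [1.2, -0.4, -0.6]
eef_pos: [0.571, 0.1476, 0.0604]
ft_force: [0.1, 0.0, -0.0]
eef_pos: [0.5726, 0.1478, 0.0603]
ft_force: [0.2, -0.3, 0.0]
eef_pos: [0.5736, 0.1479, 0.0603]
ft_force: [0.5, -0.3, -1.4]
eef_pos: [0.5738, 0.1479, 0.0601]
ft_force: [-2.9, -0.3, 0.8]
```

Contact at x = 0.5738, as predicted. I'll press once more, settle, release and retreat.

```bash
python3 -m jog '[{"offset":[0.001,0.0001,0],"turn":[0,0,0]},{"offset":[0,0,-0.001],"turn":[0,0,0]},{"offset":[0,0,-0.001],"turn":[0,0,0]},{"offset":[0,0,0],"turn":[0,0,0]},{"offset":[0,0,0],"turn":[0,0,0]}]'| grep -E "eef|ft"; python3 -m jog '[{"offset":[0,0,0],"turn":[0,0,0]},{"offset":[0,0,0],"turn":[0,0,0]},{"offset":[0,0,0],"turn":[0,0,0]},{"offset":[0,0,0],"turn":[0,0,0]},{"offset":[0,0,0],"turn":[0,0,0]},{"offset":[0,0,0],"turn":[0,0,0]}]' 1; python3 -m jog '[{"offset":[0,0,0.02],"turn":[0,0,0]},{"offset":[0,0,0.04],"turn":[0,0,0]},{"offset":[0,0,0.04],"turn":[0,0,0]},{"offset":[0,0,0.04],"turn":[0,0,0]},{"offset":[0,0,0],"turn":[0,0,0]},{"offset":[0,0,0],"turn":[0,0,0]}]' >/dev/null; python3 st.py
```

```text
eef_pos: [0.5739, 0.148, 0.0597]
ft_force: [-9.0, -1.6, 9.0]
time: 17.75
eef_pos: [0.5758, 0.1481, 0.0582]
tcp_rot: [3.141, -0.0, 1.683]
ft_force: [0.1, 0.2, -0.6]
grip_width: 0.0855
grasp_force: 0.0
t 18.25 pos [0.5777 0.1484 0.2028] ydir deg 6.41 zax [ 0.009  0.001 -1.   ] F [-0.4 -0.7 -0.8] w 0.0853 gf 0.0 q6 0.04
rackframe mm 7.421309058509304 -29.607490350478024
```

```bash
python3 -m jog '[{"offset":[0.001,-0.005,0],"turn":[0,0,1]},{"offset":[0.001,-0.005,0],"turn":[0,0,1]},{"offset":[0.001,-0.01,0],"turn":[0,0,1]},{"offset":[0.001,-0.01,0],"turn":[0,0,1]},{"offset":[0,-0.01,0],"turn":[0,0,1]},{"offset":[0,-0.01,0],"turn":[0,0,1]},{"offset":[0,-0.01,0],"turn":[0,0,1]},{"offset":[0,-0.01,0],"turn":[0,0,1]},{"offset":[0,-0.01,0],"turn":[0,0,1]},{"offset":[0,-0.006,0],"turn":[0,0,1]},{"offset":[0,0,0],"turn":[0,0,1]},{"offset":[0,0,0],"turn":[0,0,1]},{"offset":[0,0,0],"turn":[0,0,1]},{"offset":[0,0,0],"turn":[0,0,1]},{"offset":[0,0,0],"turn":[0,0,1]},{"offset":[0,0,0],"turn":[0,0,1]},{"offset":[0,0,0],"turn":[0,0,1]},{"offset":[0,0,0],"turn":[0,0,1]},{"offset":[0,0,0],"turn":[0,0,0]},{"offset":[0,0,0],"turn":[0,0,0]}]' 0.6; python3 st.py
python3 - <<'E'
from rig import manip
import cv2
cv2.imwrite("pics/d.png",cv2.resize(manip.read_camera("scene")["img"][90:210,255:365],None,fx=5,fy=5,interpolation=2))
E
```

```text
time: 19.92
eef_pos: [0.5789, 0.062, 0.1964]
tcp_rot: [3.141, -0.003, -3.032]
ft_force: [-0.4, -0.2, -0.7]
grip_width: 0.0514
grasp_force: 0.0
t 19.92 pos [0.5789 0.062  0.1964] ydir deg 96.28 zax [-0.003  0.    -1.   ] F [-0.4 -0.2 -0.7] w 0.0514 gf 0.0 q6 -1.67
rackframe mm -1.0080801976719584 -115.58803129069832
```

View pics/d.png

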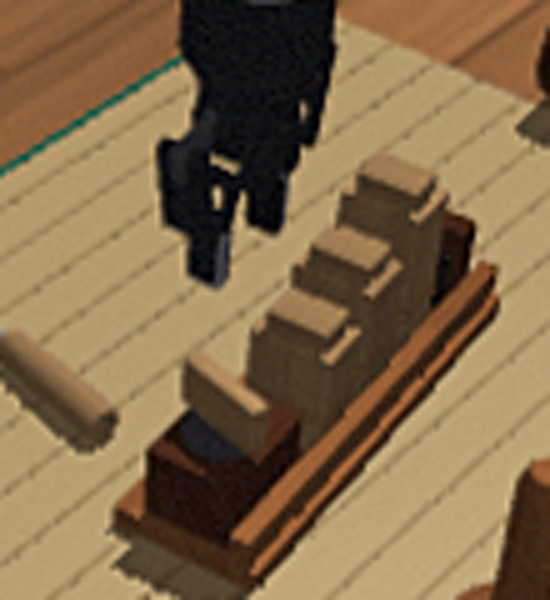

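The blanks stand flush. The knob bar isn't along the rack's x: it's already turned a bit clockwise. I'll measure its ends from the first crop, (192.2,167.2) and (186.5,192.4).

Run:
```python
from h import *
a=ray("top",191.8,166.8,.109);b=ray("top",186.1,192,.109);d=a-b
print(a,b,(a+b)/2,np.linalg.norm(d),np.degrees(np.arctan2(d[1],d[0])))
# scene view: bar top end centres
for X in ((195,355),(258,408)): print(X,ray("scene",255+X[0]/5-.4,90+X[1]/5-.4,.109))
```

```text
[0.60534879 0.05861915 0.109     ] [0.5457502  0.06918362 0.109     ] [0.5755495  0.06390138 0.109     ] 0.06052768124085332 -10.05186834491136
(195, 355) [0.55189515 0.06912172 0.109     ]
(258, 408) [0.60685163 0.05701359 0.109     ]
```

```bash
python3 -m jog '[{"offset":[0,0.001,0],"turn":[0,0,-0.86]},{"offset":[0,0,-0.01],"turn":[0,0,-0.86]},{"offset":[0,0,-0.01],"turn":[0,0,-0.86]},{"offset":[0,0,-0.02],"turn":[0,0,-0.86]},{"offset":[0,0,-0.03],"turn":[0,0,0]},{"offset":[0,0,-0.02],"turn":[0,0,0]},{"offset":[0,0,-0.014],"turn":[0,0,0]},{"offset":[0,0,-0.01],"turn":[0,0,0]},{"offset":[0,0,0],"turn":[0,0,0]},{"offset":[0,0,0],"turn":[0,0,0]}]' 0.6; python3 st.py;  python3 -m jog '[{"offset":[0,0,0],"turn":[0,0,0]},{"offset":[0,0,0],"turn":[0,0,0]},{"offset":[0,0,0],"turn":[0,0,0]},{"offset":[0,0,0],"turn":[0,0,0]},{"offset":[0,0,0],"turn":[0,0,0]},{"offset":[0,0,0],"turn":[0,0,0]},{"offset":[0,0,0],"turn":[0,0,0]},{"offset":[0,0,0],"turn":[0,0,0]}]' 0 30; python3 st.py
```

```text
time: 20.8
eef_pos: [0.5795, 0.0631, 0.084]
tcp_rot: [-3.142, -0.001, 2.953]
ft_force: [0.3, -0.1, 0.1]
grip_width: 0.0515
grasp_force: 0.0
t 20.8 pos [0.5795 0.0631 0.084 ] ydir deg 79.17 zax [-0.001  0.    -1.   ] F [ 0.3 -0.1  0.1] w 0.0515 gf 0.0 q6 -1.37
rackframe mm -0.34041755717510724 -114.58972692220324
time: 21.47
eef_pos: [0.5807, 0.0636, 0.086]
tcp_rot: [3.14, 0.003, 2.953]
ft_force: [1.1, 2.8, 6.2]
grip_width: 0.0134
grasp_force: 33.5
t 21.47 pos [0.5807 0.0636 0.086 ] ydir deg 79.22 zax [ 0.003  0.001 -1.   ] F [1.1 2.8 6.2] w 0.0134 gf 33.5 q6 -1.37
rackframe mm 0.9663356525030485 -114.21983084725315
```

```bash
python3 -m jog '[{"offset":[-0.0002,0.002,0],"turn":[0,0,0]},{"offset":[-0.0002,0.002,0],"turn":[0,0,0]},{"offset":[-0.0003,0.003,0],"turn":[0,0,0]},{"offset":[-0.0003,0.003,0],"turn":[0,0,0]},{"offset":[-0.0004,0.003,0],"turn":[0,0,0]},{"offset":[-0.0003,0.003,0],"turn":[0,0,0]}]'|grep -E "eef|ft|width"; python3 st.py
```

```text
eef_pos: [0.5795, 0.0743, 0.0861]
ft_force: [1.2, -10.6, 5.7]
grip_width: 0.0136
t 21.97 pos [0.5795 0.0743 0.0861] ydir deg 79.12 zax [ 0.004 -0.009 -1.   ] F [  1.2 -10.6   5.7] w 0.0136 gf 33.5 q6 -1.34
rackframe mm 0.9516883430020877 -103.47582203317569
```

```bash
python3 -m jog '[{"offset":[-0.0003,0.003,0],"turn":[0,0,0]},{"offset":[-0.0003,0.003,0],"turn":[0,0,0]},{"offset":[-0.0003,0.003,0],"turn":[0,0,0]},{"offset":[-0.0004,0.003,0],"turn":[0,0,0]},{"offset":[-0.0003,0.003,0],"turn":[0,0,0]},{"offset":[-0.0003,0.003,0],"turn":[0,0,0]}]'|grep -E "eef|ft"; python3 -m jog '[{"offset":[-0.0002,0.002,0],"turn":[0,0,0]},{"offset":[-0.0002,0.002,0],"turn":[0,0,0]},{"offset":[-0.0002,0.002,0],"turn":[0,0,0]},{"offset":[-0.0003,0.002,0],"turn":[0,0,0]}]'|grep -E "eef|ft"; python3 st.py
```

```text
eef_pos: [0.5775, 0.092, 0.0861]
ft_force: [0.4, -11.1, 7.3]
eef_pos: [0.5766, 0.0998, 0.0861]
ft_force: [0.6, -10.7, 6.3]
t 22.8 pos [0.5766 0.0998 0.0861] ydir deg 79.11 zax [ 0.003 -0.01  -1.   ] F [  0.6 -10.7   6.3] w 0.0133 gf 33.6 q6 -1.3
rackframe mm 0.9001577198722611 -77.7762684339091
```

```bash
python3 -m jog '[{"offset":[-0.0002,0.002,0],"turn":[0,0,0]},{"offset":[-0.0002,0.002,0],"turn":[0,0,0]},{"offset":[-0.0002,0.002,0],"turn":[0,0,0]},{"offset":[-0.0003,0.002,0],"turn":[0,0,0]},{"offset":[-0.0002,0.002,0],"turn":[0,0,0]}]'|grep -E "eef|ft"; python3 -m jog '[{"offset":[-0.0001,0.001,0],"turn":[0,0,0]},{"offset":[-0.0001,0.001,0],"turn":[0,0,0]},{"offset":[-0.0001,0.001,0],"turn":[0,0,0]}]'|grep -E "eef|ft"; python3 -m jog '[{"offset":[-0.0001,0.001,0],"turn":[0,0,0]},{"offset":[-0.0001,0.001,0],"turn":[0,0,0]},{"offset":[-0.0002,0.001,0],"turn":[0,0,0]}]'|grep -E "eef|ft"; python3 st.py
```

```text
eef_pos: [0.5755, 0.1096, 0.0861]
ft_force: [0.6, -12.4, 7.3]
eef_pos: [0.5751, 0.1125, 0.086]
ft_force: [-0.0, -11.7, 6.3]
eef_pos: [0.5748, 0.1155, 0.086]
ft_force: [1.2, -12.5, 6.2]
t 23.72 pos [0.5748 0.1155 0.086 ] ydir deg 79.1 zax [ 0.003 -0.01  -1.   ] F [  1.2 -12.5   6.2] w 0.0136 gf 33.6 q6 -1.27
rackframe mm 0.8703760102982405 -61.972406266244576
```

```bash
python3 -m jog '[{"offset":[-0.0001,0.001,0],"turn":[0,0,0]},{"offset":[-0.0001,0.001,0],"turn":[0,0,0]}]'|grep -E "eef|ft"; python3 -m jog '[{"offset":[-0.0001,0.001,0],"turn":[0,0,0]},{"offset":[-0.0001,0.001,0],"turn":[0,0,0]}]'|grep -E "eef|ft"; python3 -m jog '[{"offset":[-0.0001,0.001,0],"turn":[0,0,0]},{"offset":[-0.0001,0.001,0],"turn":[0,0,0]}]'|grep -E "eef|ft"
```

```text
eef_pos: [0.5746, 0.1175, 0.0861]
ft_force: [0.3, -12.5, 7.5]
eef_pos: [0.5744, 0.1195, 0.0861]
ft_force: [0.4, -11.9, 7.5]
eef_pos: [0.5741, 0.1215, 0.086]
ft_force: [0.9, -12.8, 6.2]
```

```bash
python3 -m jog '[{"offset":[-0.0001,0.001,0],"turn":[0,0,0]},{"offset":[-0.0001,0.001,0],"turn":[0,0,0]}]'|grep -E "eef|ft"; python3 -m jog '[{"offset":[-0.0001,0.001,0],"turn":[0,0,0]},{"offset":[-0.0001,0.001,0],"turn":[0,0,0]}]'|grep -E "eef|ft"
```

```text
eef_pos: [0.5739, 0.1235, 0.086]
ft_force: [0.6, -11.3, 7.1]
eef_pos: [0.5737, 0.1255, 0.086]
ft_force: [-0.5, -12.7, 7.5]
```

```bash
python3 -m jog '[{"offset":[-0.0001,0.001,0],"turn":[0,0,0]},{"offset":[-0.0001,0.001,0],"turn":[0,0,0]}]'|grep -E "eef|ft"
```

```text
eef_pos: [0.5735, 0.1274, 0.0861]
ft_force: [-0.2, -12.2, 6.9]
```

```bash
python3 -m jog '[{"offset":[-0.0001,0.001,0],"turn":[0,0,0]},{"offset":[-0.0001,0.001,0],"turn":[0,0,0]}]'|grep -E "eef|ft"
```

```text
eef_pos: [0.5732, 0.1295, 0.0861]
ft_force: [-0.7, -12.0, 7.0]
```

```bash
python3 -m jog '[{"offset":[-0.0001,0.001,0],"turn":[0,0,0]},{"offset":[-0.0001,0.001,0],"turn":[0,0,0]}]'|grep -E "eef|ft"
```

```text
eef_pos: [0.573, 0.1314, 0.086]
ft_force: [-0.4, -12.1, 7.3]
```

```bash
python3 -m jog '[{"offset":[-0.0001,0.001,0],"turn":[0,0,0]},{"offset":[-0.0002,0.001,0],"turn":[0,0,0]}]'|grep -E "eef|ft"
```

```text
eef_pos: [0.5727, 0.1335, 0.0861]
ft_force: [0.4, -12.2, 6.7]
```

```bash
python3 -m jog '[{"offset":[-0.0001,0.001,0],"turn":[0,0,0]},{"offset":[-0.0001,0.001,0],"turn":[0,0,0]}]'|grep -E "eef|ft"
```

```text
eef_pos: [0.5726, 0.1352, 0.0861]
ft_force: [-0.4, -14.7, 7.4]
```

```bash
python3 -m jog '[{"offset":[-0.0001,0.001,0],"turn":[0,0,0]}]'|grep -E "eef|ft"
```

```text
eef_pos: [0.5726, 0.1353, 0.0861]
ft_force: [0.6, -17.0, 6.8]
```

```bash
python3 -m jog '[{"offset":[-0.0001,0.001,0],"turn":[0,0,0]}]'|grep -E "eef|ft"; python3 st.py
```

```text
eef_pos: [0.5726, 0.1354, 0.0861]
ft_force: [0.5, -18.2, 7.6]
t 25.55 pos [0.5726 0.1354 0.0861] ydir deg 79.07 zax [ 0.003 -0.015 -1.   ] F [  0.5 -18.2   7.6] w 0.0132 gf 33.8 q6 -1.23
rackframe mm 0.9181008410058324 -41.980986870798844
```

Pad contact at y ≈ 0.1352; force is up to 18 N against 12 N sliding. A little more until the pad just yields.

```bash
python3 -m jog '[{"offset":[-0.0001,0.001,0],"turn":[0,0,0]},{"offset":[0,0,0],"turn":[0,0,0]}]'|grep -E "eef|ft"; python3 -m jog '[{"offset":[-0.0001,0.0005,0],"turn":[0,0,0]},{"offset":[0,0,0],"turn":[0,0,0]}]'|grep -E "eef|ft"
```

```text
eef_pos: [0.5725, 0.1357, 0.0861]
ft_force: [0.4, -18.6, 7.9]
eef_pos: [0.5725, 0.1359, 0.0861]
ft_force: [0.8, -19.3, 8.3]
```

```bash
python3 -m jog '[{"offset":[-0.0001,0.0005,0],"turn":[0,0,0]},{"offset":[0,0,0],"turn":[0,0,0]}]'|grep -E "eef|ft"
```

```text
eef_pos: [0.5725, 0.1363, 0.0861]
ft_force: [0.1, -19.0, 7.9]
```

```bash
python3 -m jog '[{"offset":[0.0002,-0.0025,0],"turn":[0,0,0]},{"offset":[0.0003,-0.0025,0],"turn":[0,0,0]},{"offset":[0,0,0],"turn":[0,0,0]},{"offset":[0,0,0],"turn":[0,0,0]},{"offset":[0,0,0],"turn":[0,0,0]}]'|grep -E "eef|ft"
python3 - <<'E'
from rig import manip
import cv2
cv2.imwrite("pics/e.png",cv2.resize(manip.read_camera("scene")["img"][90:210,265:365],None,fx=5,fy=5,interpolation=2))
E
```

```text
eef_pos: [0.5725, 0.1359, 0.086]
ft_force: [0.8, -8.8, 6.9]
```

View pics/e.png

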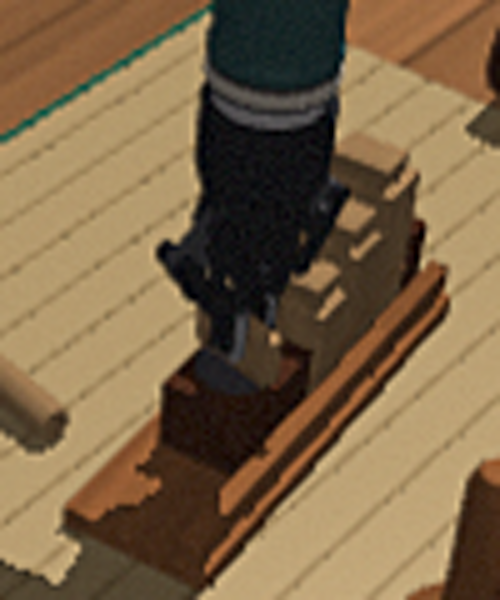

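```bash
python3 -m jog '[{"offset":[0,0,0],"turn":[0,0,-0.6]},{"offset":[0,0,0],"turn":[0,0,-0.6]},{"offset":[0,0,0],"turn":[0,0,-0.6]},{"offset":[0,0,0],"turn":[0,0,-0.6]},{"offset":[0,0,0],"turn":[0,0,-0.6]},{"offset":[0,0,0],"turn":[0,0,-0.6]},{"offset":[0,0,0],"turn":[0,0,-0.6]},{"offset":[0,0,0],"turn":[0,0,-0.6]},{"offset":[0,0,0],"turn":[0,0,-0.6]},{"offset":[0,0,0],"turn":[0,0,-0.6]},{"offset":[0,0,0],"turn":[0,0,0]}]' - 50; python3 st.py; python3 -c "
from rig import manip;print(manip.read_state()['wrist_torque'])"
```

```text
time: 27.43
eef_pos: [0.5719, 0.1348, 0.0861]
tcp_rot: [-3.135, 0.008, 2.426]
ft_force: [-0.9, -10.8, 8.5]
grip_width: 0.0128
grasp_force: 54.3
t 27.43 pos [0.5719 0.1348 0.0861] ydir deg 49.0 zax [ 0.001 -0.01  -1.   ] F [ -0.9 -10.8   8.5] w 0.0128 gf 54.3 q6 -0.71
rackframe mm 0.17178817037604918 -42.50633334704412
[-1.79941504  0.32603033 -0.04265897]
```

```bash
python3 -m jog '[{"offset":[0,0,0],"turn":[0,0,-0.6]},{"offset":[0,0,0],"turn":[0,0,-0.6]},{"offset":[0,0,0],"turn":[0,0,-0.6]},{"offset":[0,0,0],"turn":[0,0,-0.6]},{"offset":[0,0,0],"turn":[0,0,-0.6]},{"offset":[0,0,0],"turn":[0,0,-0.6]},{"offset":[0,0,0],"turn":[0,0,-0.6]},{"offset":[0,0,0],"turn":[0,0,-0.6]},{"offset":[0,0,0],"turn":[0,0,-0.6]},{"offset":[0,0,0],"turn":[0,0,-0.6]},{"offset":[0,0,0],"turn":[0,0,-0.6]},{"offset":[0,0,0],"turn":[0,0,0]}]'|grep ft; python3 st.py; python3 -m jog '[{"offset":[0,0,0],"turn":[0,0,-0.4]},{"offset":[0,0,0],"turn":[0,0,-0.4]},{"offset":[0,0,0],"turn":[0,0,-0.4]},{"offset":[0,0,0],"turn":[0,0,-0.4]},{"offset":[0,0,0],"turn":[0,0,0]}]'|grep ft; python3 st.py; python3 -c "
from rig import manip;print(manip.read_state()['wrist_torque'])"
```

```text
ft_force: [-4.2, -13.3, 10.5]
t 28.43 pos [0.5707 0.1341 0.0861] ydir deg 15.99 zax [-0.002 -0.011 -1.   ] F [ -4.2 -13.3  10.5] w 0.0126 gf 54.6 q6 -0.14
rackframe mm -1.0776634942325451 -43.094854875066986
ft_force: [-5.3, -12.9, 10.9]
t 28.85 pos [0.5704 0.134  0.086 ] ydir deg 8.03 zax [-0.002 -0.012 -1.   ] F [ -5.3 -12.9  10.9] w 0.0131 gf 54.7 q6 0.0
rackframe mm -1.4370592913343903 -43.11858453893331
[-2.10713907  1.05930823 -0.05210666]
```

```bash
python3 -m jog '[{"offset":[0,0,0],"turn":[0,0,-0.4]},{"offset":[0,0,0],"turn":[0,0,-0.4]},{"offset":[0,0,0],"turn":[0,0,0]}]'|grep ft; python3 st.py; python3 -c "
from rig import manip;print(manip.read_state()['wrist_torque'])"; python3 -m jog '[{"offset":[0,0,0],"turn":[0,0,-0.4]},{"offset":[0,0,0],"turn":[0,0,-0.4]},{"offset":[0,0,0],"turn":[0,0,0]}]'|grep ft; python3 st.py; python3 -c "
from rig import manip;print(manip.read_state()['wrist_torque'])"
```

```text
ft_force: [-6.1, -11.7, 11.2]
t 29.1 pos [0.5703 0.1344 0.0861] ydir deg 4.2 zax [-0.002 -0.011 -1.   ] F [ -6.1 -11.7  11.2] w 0.0129 gf 65.5 q6 0.07
rackframe mm -1.4357513255453118 -42.679805133235476
[-1.99455562  1.01157117  0.80874045]
ft_force: [-6.1, -13.6, 11.2]
t 29.35 pos [0.5702 0.1344 0.0861] ydir deg 0.4 zax [-0.002 -0.012 -1.   ] F [ -6.1 -13.6  11.2] w 0.013 gf 91.0 q6 0.14
rackframe mm -1.5301514518525063 -42.67665263134406
[-2.05409451  1.10898018  2.02575185]
```

```bash
python3 -m jog '[{"offset":[0,0,0],"turn":[0,0,0.4]},{"offset":[0,0,0],"turn":[0,0,0.3]},{"offset":[0,0,0],"turn":[0,0,0]}]'|grep ft; python3 st.py; python3 -c "
from rig import manip;print(manip.read_state()['wrist_torque'])"; python3 -m jog '[{"offset":[0,0,0],"turn":[0,0,0]},{"offset":[0,0,0],"turn":[0,0,0]},{"offset":[0,0,0],"turn":[0,0,0]},{"offset":[0,0,0],"turn":[0,0,0]},{"offset":[0,0,0],"turn":[0,0,0]}]' 0.5; python3 -m jog '[{"offset":[0,0,0.01],"turn":[0,0,0]},{"offset":[0,0,0.02],"turn":[0,0,0]},{"offset":[0,0,0.04],"turn":[0,0,0]},{"offset":[0,0,0.04],"turn":[0,0,0]},{"offset":[-0.02,-0.02,0.02],"turn":[0,0,0]},{"offset":[-0.03,-0.03,0],"turn":[0,0,0]},{"offset":[-0.03,-0.03,0],"turn":[0,0,0]},{"offset":[-0.03,-0.03,0],"turn":[0,0,0]},{"offset":[-0.03,-0.03,0],"turn":[0,0,0]},{"offset":[0,0,0],"turn":[0,0,0]},{"offset":[0,0,0],"turn":[0,0,0]}]'
python3 - <<'E'
from rig import manip
import cv2,numpy as np
a=cv2.resize(manip.read_camera("top")["img"][155:215,70:220],None,fx=5,fy=5,interpolation=2)
b=cv2.resize(manip.read_camera("scene")["img"][112:209,265:365],None,fx=3,fy=3,interpolation=2)
W=a.shape[1];m=np.vstack([a,np.pad(b,((0,0),(0,W-b.shape[1]),(0,0)))]);print(m.shape);cv2.imwrite("pics/f.png",m)
E
```

```text
ft_force: [-5.6, -13.1, 10.9]
t 29.6 pos [0.5703 0.1344 0.0861] ydir deg 3.84 zax [-0.002 -0.012 -1.   ] F [ -5.6 -13.1  10.9] w 0.013 gf 68.2 q6 0.08
rackframe mm -1.468586501943525 -42.65915388858197
[-1.94912829  1.05650951  1.0445301 ]
time: 30.02
eef_pos: [0.571, 0.1403, 0.0838]
tcp_rot: [-3.141, 0.0, 1.636]
ft_force: [-0.2, 0.5, 0.1]
grip_width: 0.0428
grasp_force: 0.0
time: 30.93
eef_pos: [0.4326, 0.0013, 0.2154]
tcp_rot: [3.139, 0.0, 1.633]
ft_force: [-0.2, 0.8, -0.0]
grip_width: 0.0423
grasp_force: 0.0
(591, 750, 3)
```

View pics/f.png

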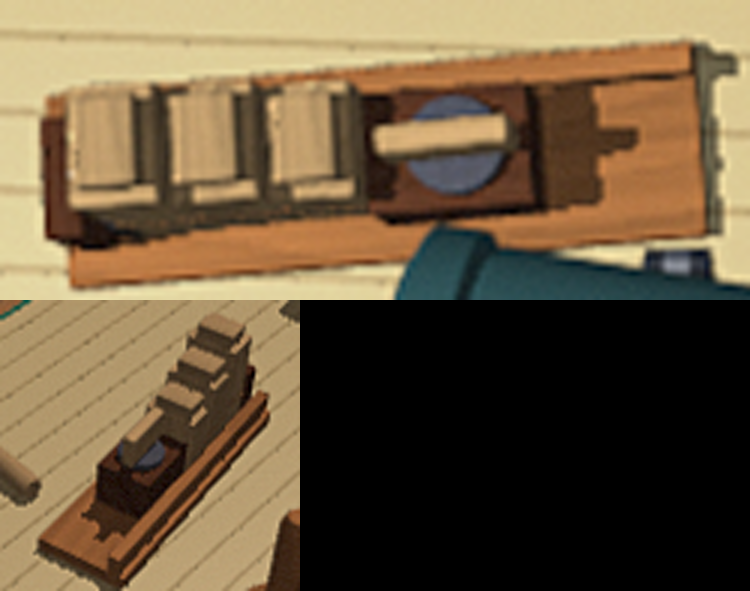

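The row is closed against the pad and flush with the fence, and the knob bar lies along the rack, at its end stop. The arm is clear.

```bash
python3 -c "
from rig import manip;print(manip.hand_in())"
```

```text
the job is handed in; nothing more can be done
None
```

I handed the job in at about 31 s: all three blanks stand in height order against the fence, the stop has closed the row onto the pad (pad at its 7 N yield), and the knob is turned to its end stop; the hand-in call returned no verdict.

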